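# Clamp a tube offcut in the bench jig with its wing screw

## Task

The square tube offcut lies in the grey bench jig but not all the way in: with closed fingers, push its free end until the tube is fully home against the jig's end stop. Then clamp it there: turn the wing screw above it clockwise (seen from above) by repeated light fingertip strokes against its wings, until its pad bears firmly on the tube, and come clear. Only push: do not pinch or lift the tube or the screw, and leave the coupon and bolt lying by the jig where they are.

Things in the scene. Friction and masses are not known exactly. Their poses are not given: they have to be found in the camera images.
- jig: Grey steel clamping jig, fixed to the bench. Origin on the bench top below the screw's axis; z up; untwisted, x points away from the robot, y to its left. Base plate x -38 to +57, y -77 to +87 mm, 12 mm thick; the tube lies on it (z 12) along y, centred on x = 0, between two rails (16 to 23 mm either side, y -55 to +70, top z 24) with 1 mm play each side.
- stop_face (a point): Centre of the end stop's face that the tube must meet: jig x 0, y -55, z 29 mm; it faces the jig's +y. The stop block is 46 mm wide, 16 mm thick, its top at z 46.
- bridge_top (a point): Top of the jig's arm on the screw's axis (jig 0, 0, 72 mm). The arm reaches over the tube from a column on the far (+x) side: x -18 to +44, y -22 to +22, z 58 to 72 mm.
- guard_top (a point): Top centre of the upright guard plate behind the wings (jig x 41, y 0, z 114 mm): x 38 to 44, y -48 to +48, 6 mm clear of the wings' sweep, so a finger does not fit behind. Stroke on the near (-x) side from the jig's -y towards +y, which is clockwise, then lift over and go back for the next wing.
- tube: Loose rusty square tube offcut, 30 x 150 x 30 mm, ends closed, about 0.35 kg. Origin at the centre of its underside, long axis y, z up. It lies along the jig's y, its free (+y) end sticking out past the base plate, its other end 20 to 45 mm short of the stop. Home, its origin is at jig y +20 mm and its free end at +95. It slides with 1 to 4 N.
- wing_screw: Upright steel wing screw in the jig's arm. Origin: centre of the underside of its round swivel pad (radius 9 mm), on the axis; it sinks 2 mm a turn and does not turn. At screw angle 0 it is at z 44.7, 2.7 mm above the tube's top (z 42). Hub radius 11 mm, 34 to 56 mm above this origin; two flat wings, half a turn apart, 5 mm thick reach 32 mm from the axis, 40 to 60 mm above it.
- screw_turn (a joint): Turn of the screw, rad, growing clockwise from above; starts at 0 to 1.5. At 0 the wings lie along the jig's +y and -y; at v they are turned v clockwise. The pad meets the tube at about 8.4; go on 1.5 to 4 rad to bear firmly (it gets only slightly stiffer). Friction 0.05 N m: about 2 N at a wing turns it, and it stays where left.
- coupon: Loose small steel plate 45 x 60 x 13 mm on the bench on the robot's side of the jig; bystander. Origin at the centre of its underside.
- big_bolt: Loose hex bolt 69 mm long, 23 mm high, lying on the bench on the robot's side of the jig; bystander. Origin at the centre of its underside.
Mind the look-alikes: they are no part of the job. Leave any brown look-alike of the tube alone.

How it is judged:
By the outcome, as a careful person would: the job done as asked, in the order asked, and still so for the second after the job is handed in, with the robot touching nothing.
It also fails if it takes over 64 s, if anything falls off the work surface, if the arm or the gripper's body presses on something with over 40 N, if the wrist force passes 120 N, or if a joint passes its speed limit or range.

## Robot

A 7-joint arm with a two-finger parallel gripper is mounted at the origin on a cart in front of the work surface, level with it; the furniture and walls round the work are solid. World frame = base frame: x ahead of the robot, y to its left, z up, the work surface at z = 0. Lengths are in m, angles in rad, forces in N, time in s.
With the tool pointing down it reaches from about 0.425 to 0.925 m from the base axis. Payload 6.8 kg.
Tool frame: the origin (TCP) lies at the very end of the fingers, on their centre line; the grasp point (between the pads) lies 19 mm behind it; z points along the fingers, y is the line along which they close (so a half turn about z gives the same grasp; the last joint's range is limited). The gripper opens to 85 mm and grips with 20 to 120 N. Pads are 22 mm wide; open, the fingers measure 114 mm over their backs; the gripper's body (76 mm by 85 mm) begins 54 mm behind the grasp point. The pads swing forward as they close: fully open they stand 13 mm farther back than shut.
Start: joints at [-1.445, 0.477, 0.022, 1.555, -0.011, 1.109, -0.083], TCP at [0.156, 0.657, 0.231] pointing down, gripper open.
Joint ranges: [-2.96, 2.96], [-0.34, 2.1], [-1.41, 1.46], [0.24, 2.44], [-1.37, 4.51], [0.17, 1.92], [-2.96, 2.96]. Speed limits (rad/s): [2.39, 2.39, 3.14, 3.14, 3.14, 3.14, 3.14].

## Interface

Orientations are given as a unit quaternion [w, x, y, z].
In Python, from station import bot gives the robot as it stands. The module is installed in compiled form; this text tells all that it offers.
- The arm moves only by the shell command python3 -m jog 'ROWS' [OPENING] [FORCE]. ROWS is JSON, a list of rows, each a list of 4 numbers: the shift along the tool's x, y, z in cm, then the turn about the tool's z in rad. In form: [[x, y, z, spin], ...]. A call has 1 to 20 rows; each row is the pose to reach, as a shift and turn from the pose commanded when the call began, along the tool's axes at that moment; what a row does not reach only later rows make up. A row lasts 1/12 s, in which the tool goes at most 41.7 mm and 7.16 degrees, less where a joint would pass 70% of its speed; a pose out of reach is approached as far as the arm can. A call with a gripper value outside its range is refused whole. OPENING is the closure, from -1 (fully open) to 1 (shut), set as the call begins (- or left out, the last holds). The fingers move at their own pace and stop on an object; FORCE is the grip in N (left out, the last holds). Time passes only in rows, so rows that repeat a pose let the fingers close. It gives the time, the measured TCP pose, the force, the opening and the grip force at its end, in the units of the state.
- bot.get_obs(): the state, without advancing time (a new reading comes with each control period).
- bot.read_camera(name): name is "scene" or "top"; returns a dict with "pixels" (480x640x3 uint8, red, green, blue), "depth" (480x640 float32, m along the optical axis (not along the pixel's ray), 0 where there is no reading), "fovy" (degrees; the focal length in pixels is half the picture's height over the tangent of half this angle, whatever the lens; pixels are square), "cx", "cy" (the principal point, pixels), "distortion" ([k1, k2, p1, p2, k3] as OpenCV has them; the pictures are not rectified), "pose" (4x4, takes a point from camera to world coordinates). Camera axes: x right, y down, z forward; pixel columns grow to the right and rows downward; lengths in m; the calibration is good to about 2 mm. A picture is of the moment at which its call begins.
- bot.hand_in(): hands the job in; it is judged then, once.
The state is a dict: "t": time; "q": joint angles; "joint_vel": joint speeds; "joint_torque": joint torques, N m; "eef_pos": TCP position; "tool_rot": TCP orientation; "contact_force": force on the tool from outside, world axes, zero at the start; "torque": the same for the moment, N m; "gripper_width": opening from 0.0 (shut) to 1.0 (fully open); "grasp_force": force on a finger pad.
Only numpy, scipy, OpenCV 4.12 (cv2) and the standard library are available. Lean on these libraries where they do the work, as an engineer would, in place of code of your own. Each camera call takes 0.05 s, during which the arm holds its last target. There are 200 camera calls.

## Working session

There is one attempt and no reset: what is moved stays moved. The work goes in short steps, Python scripts to look and compute and a shell command to move; the robot and the scene stay as the last step left them, time stands still between calls to the robot, and variables do not carry over. Pictures are saved under pics/ and viewed, at most 10 in all, crops included, and the job is handed in when it is done.

```bash
mkdir -p pics; cat > h.py <<'E'
from station import bot
import numpy as np, cv2
def K(c):
    f=240/np.tan(np.radians(c["fovy"])/2); return np.array([[f,0,c["cx"]],[0,f,c["cy"]],[0,0,1]])
def ray(c,uv):
    p=cv2.undistortPoints(np.array(uv,float).reshape(-1,1,2),K(c),np.array(c["distortion"]))[:,0]
    d=np.c_[p,np.ones(len(p))]; return c["pose"][:3,3],d@c["pose"][:3,:3].T
def onz(c,uv,z):
    o,d=ray(c,uv); return o+d*((z-o[2])/d[:,2])[:,None]
def cloud(c):
    v,u=np.mgrid[:480,:640]; uv=np.c_[u.ravel(),v.ravel()]
    o,d=ray(c,uv); return (o+d*c["depth"].reshape(-1,1)).reshape(480,640,3)
def proj(c,P):
    T=np.linalg.inv(c["pose"]); r=cv2.Rodrigues(T[:3,:3])[0]
    return cv2.projectPoints(np.array(P,float).reshape(-1,1,3),r,T[:3,3],K(c),np.array(c["distortion"]))[0][:,0]
E
python3 - <<'E'
from h import *
import pickle
for n in("scene","top"):
    c=bot.read_camera(n); pickle.dump(c,open(n+"0.pkl","wb")); cv2.imwrite(f"pics/{n}0.png",c["pixels"][:,:,::-1]); print(n,c["fovy"],c["cx"],c["cy"],c["distortion"],np.round(c["pose"],3).tolist())
o=bot.get_obs();print(o)
E
```

```text
scene 49.96058623804511 318.57223050648605 249.3921600540133 [-0.10742736  0.          0.          0.          0.        ] [[0.896, -0.222, 0.385, 0.176], [-0.445, -0.444, 0.778, -0.69], [-0.001, -0.868, -0.497, 0.529], [0.0, 0.0, 0.0, 1.0]]
top 56.74238941633317 319.05730155217594 247.94017020041173 [-0.11244818  0.          0.          0.          0.        ] [[0.02, -0.999, 0.047, 0.439], [-1.0, -0.021, -0.018, -0.024], [0.019, -0.047, -0.999, 0.941], [0.0, 0.0, 0.0, 1.0]]
{'t': 0.1, 'q': array([-1.44508036,  0.47775333,  0.02234768,  1.55633737, -0.01145723,
        1.10931406, -0.08310918]), 'joint_vel': array([ 0.00047284, -0.00237591,  0.0021072 , -0.00271384, -0.00121402,
        0.00176588,  0.00108479]), 'joint_torque': array([ 4.10203356e-03, -5.97760856e+01,  1.61322031e+00, -2.81955063e+01,
        1.27583052e-02,  5.08747995e-03, -1.79343516e-05]), 'eef_pos': array([0.15629418, 0.65610864, 0.23040541]), 'tool_rot': array([-1.62590482e-05,  1.16629098e-01,  9.93175183e-01, -8.41826061e-04]), 'contact_force': array([-0.27580093,  0.07839302,  0.95864812]), 'torque': array([-0.00415672,  0.01417664,  0.02332204]), 'grasp_force': 0.0, 'gripper_width': 0.9963891988374525}
```

View pics/scene0.png

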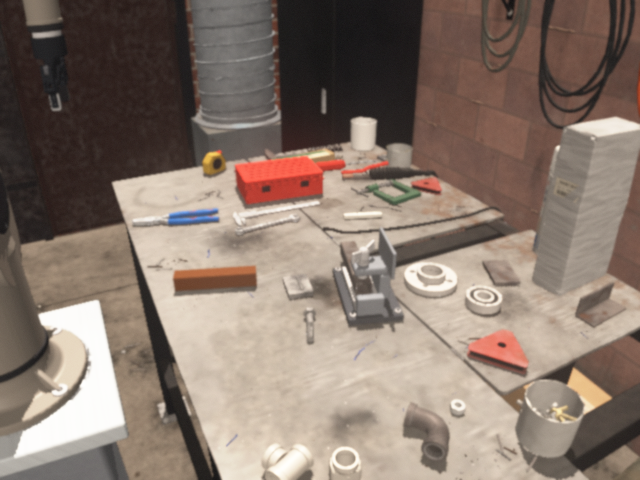

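View pics/top0.png

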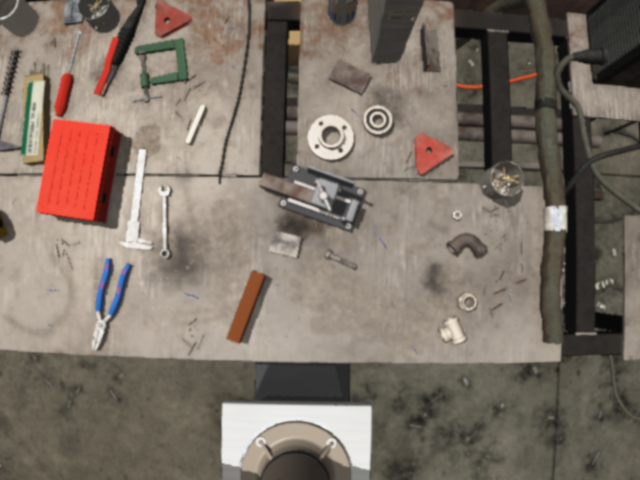

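The jig is at top (320,198) and scene (368,285). Two brown bars could be the tube: top (246,307), loose on the open bench, which is the look-alike, and top (285,187), dark rusty and in the jig under the arm, which fits the description. I'll confirm with one enlarged crop.

```bash
python3 - <<'E'
from h import *
import pickle
t=pickle.load(open("top0.pkl","rb")); s=pickle.load(open("scene0.pkl","rb"))
a=cv2.resize(t["pixels"][150:250,250:390],(800,571),interpolation=cv2.INTER_CUBIC)
b=cv2.resize(s["pixels"][220:330,320:420],None,fx=5.2,fy=5.2,interpolation=cv2.INTER_CUBIC)
cv2.imwrite("pics/topc.png",a[:,:,::-1]); cv2.imwrite("pics/scenec.png",b[:,:,::-1])
C=cloud(t)
sub=C[150:250,250:390].reshape(-1,3); 
for lo,hi in((.008,.016),(.02,.028),(.036,.05),(.066,.078),(.09,.10),(.108,.12)):
    m=(sub[:,2]>lo)&(sub[:,2]<hi); p=sub[m]
    r=cv2.minAreaRect(p[:,:2].astype(np.float32)*1000) if m.sum()>3 else None
    print(lo,m.sum(),r,np.median(p[:,2]) if m.sum() else 0)
E
```

```text
0.008 2161 ((585.5473022460938, -28.541046142578125), (211.21446228027344, 211.21322631835938), 2.0597434043884277) 0.011236196158244005
0.02 346 ((589.3749389648438, -15.459892272949219), (202.52642822265625, 47.004058837890625), 72.56321716308594) 0.023229499748073035
0.036 957 ((593.3914794921875, -17.28327178955078), (205.34597778320312, 46.2303466796875), 69.77496337890625) 0.04156001363301587
0.066 502 ((589.3291625976562, -49.33515548706055), (91.62985229492188, 55.46627426147461), 71.5365982055664) 0.0712257733420098
0.09 133 ((586.7363891601562, -47.771812438964844), (90.32099914550781, 61.09320831298828), 70.95980834960938) 0.09737636170610653
0.108 173 ((617.8041381835938, -58.2760124206543), (92.90461730957031, 7.1128950119018555), 71.27519989013672) 0.11313810607623231
```

View pics/topc.png

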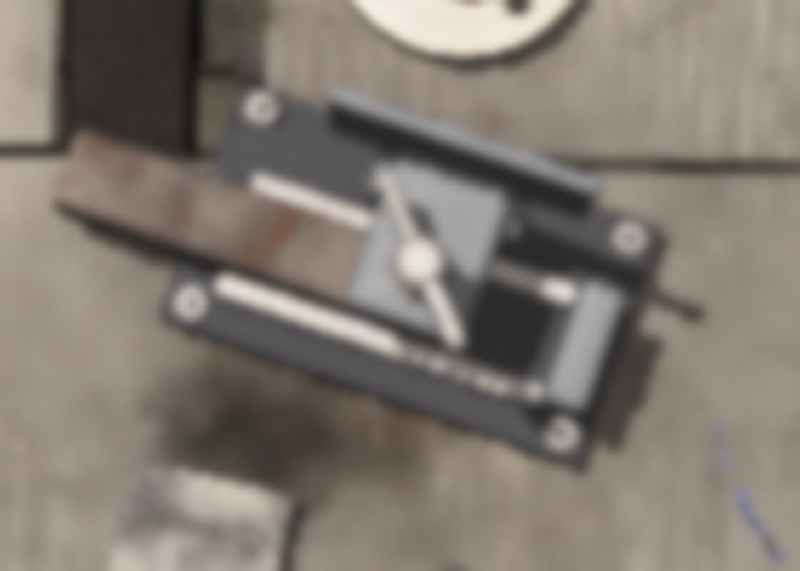

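View pics/scenec.png

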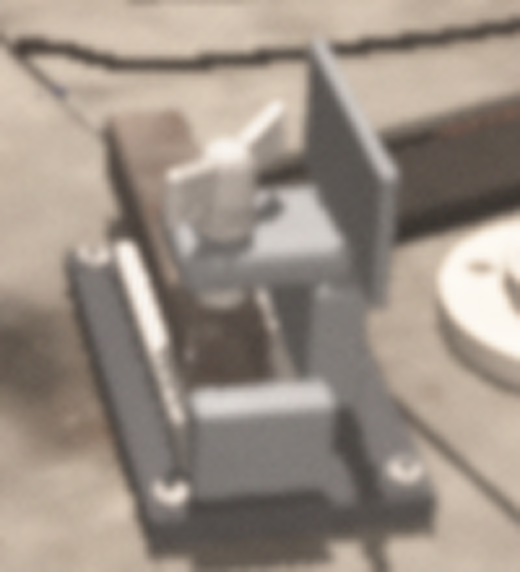

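The crops confirm it: the rusty tube lies under the grey arm with its free end towards +y (top crop (65,170)) and a gap before the stop (580,340). The near wing points to the jig's -x/-y. Next I'll refine the jig frame.

```bash
cat >> h.py <<'E'
def frame(C):
    P=C[150:250,230:390].reshape(-1,3); 
    g=P[(P[:,2]>.110)&(P[:,2]<.118)]
    r=cv2.minAreaRect((g[:,:2]*1000).astype(np.float32))
    b=cv2.boxPoints(r)/1000; e=b[1]-b[0] if np.hypot(*(b[1]-b[0]))>np.hypot(*(b[2]-b[1])) else b[2]-b[1]
    y=e/np.hypot(*e); y=y*np.sign(y[1]); x=np.array([y[1],-y[0]])
    o=np.array(r[0])/1000-.041*x
    return o,x,y,P
def jig(P,o,x,y): return np.c_[(P[:,:2]-o)@np.c_[x,y]*1000,P[:,2]*1000]
E
python3 - <<'E'
from h import *
import pickle
t=pickle.load(open("top0.pkl","rb")); C=cloud(t)
o,x,y,P=frame(C); print(o,np.degrees(np.arctan2(y[1],y[0])))
J=jig(P,o,x,y)
def rep(n,m):
    q=J[m]; print(n,m.sum(),np.round(np.percentile(q,[1,50,99],axis=0),1).tolist())
z=J[:,2]; 
rep("stop",(abs(z-46)<2.5)&(J[:,1]<-45)&(J[:,1]>-80)&(abs(J[:,0])<30))
rep("bridge",(abs(z-72)<2.5)&(abs(J[:,0]+5)<20)&(abs(J[:,1])<30))
rep("tube",(abs(z-42)<2.5)&(J[:,1]>25)&(J[:,1]<160)&(abs(J[:,0])<25))
rep("rails",(abs(z-24)<2.5)&(abs(J[:,0])<30)&(J[:,1]>25)&(J[:,1]<100))
w=(z>90)&(z<108)&(np.hypot(J[:,0],J[:,1])<34); rep("wing",w)
q=J[w&(np.hypot(J[:,0],J[:,1])>14)][:,:2]; u,s,v=np.linalg.svd(q-q.mean(0)); d=v[0]*-np.sign(v[0][0]); print("v",np.arctan2(-d[0],-d[1]),q.mean(0))
E
```

```text
[ 0.57864535 -0.04512605] 71.4377
stop 130 [[-20.1, -70.6, 43.6], [-0.5, -63.1, 45.3], [21.5, -55.6, 48.1]]
bridge 170 [[-15.4, -21.2, 69.8], [-1.2, 1.3, 71.7], [14.5, 20.0, 74.0]]
tube 629 [[-14.4, 26.7, 39.5], [-0.2, 78.7, 41.5], [14.0, 131.8, 44.3]]
rails 121 [[-23.2, 25.5, 21.7], [-15.1, 49.5, 23.6], [22.9, 92.5, 26.3]]
wing 145 [[-21.5, -21.9, 91.1], [-0.4, -0.2, 99.7], [22.4, 20.1, 105.3]]
v 0.8056771420226996 [ 0.2989711  -0.57652863]
```

```bash
python3 -m jog '[[-2,-1.4,0,0],[-5,-3.5,0,0.09],[-58.9,-41.3,0,0.09],[-58.9,-41.3,0,0.09],[-58.9,-41.3,0,0.09],[-58.9,-41.3,0,0.09],[-58.9,-41.3,0,0.09],[-58.9,-41.3,0,0.09],[-58.9,-41.3,0,0.09],[-58.9,-41.3,0,0.09],[-58.9,-41.3,0,0.09],[-58.9,-41.3,0,0.09],[-58.9,-41.3,0,0.09],[-58.9,-41.3,0,0.09],[-58.9,-41.3,0,0.09],[-58.9,-41.3,0,0.09],[-58.9,-41.3,0,0.09],[-58.9,-41.3,0,0.09],[-58.9,-41.3,0,0.09],[-58.9,-41.3,0,0.09]]' 1 40
cat > st.py <<'E'
from h import *
from scipy.spatial.transform import Rotation as R
o=np.array([.57865,-.04513]); a=np.radians(71.44); y=np.array([np.cos(a),np.sin(a)]); x=np.array([y[1],-y[0]])
s=bot.get_obs(); q=s["tool_rot"]; M=R.from_quat(np.r_[q[1:],q[0]]).as_matrix()
p=s["eef_pos"]; f=s["contact_force"]
print("t",round(s["t"],2),"jig mm",np.round([(p[:2]-o)@x*1e3,(p[:2]-o)@y*1e3,p[2]*1e3],1),"F jig",np.round([f[:2]@x,f[:2]@y,f[2]],1),"ty deg",np.round(np.degrees(np.arctan2(M[1,1],M[0,1])),2),"tz",np.round(M[:,2],3),"w",s["gripper_width"])
E
python3 st.py
```

```text
t: 1.77
eef_pos: [0.6344, 0.1156, 0.2306]
tool_rot: [-0.0, 0.164, 0.987, -0.001]
contact_force: [-0.7, 0.0, 0.3]
gripper_width: -0.002
grasp_force: 0.0
t 1.77 jig mm [  1.6 170.1 230.6] F jig [-0.6 -0.2  0.3] ty deg 71.18 tz [-0.001 -0.001 -1.   ] w -0.001782587879910642
```

```bash
python3 -m jog '[[0.15,0,4,0],[0.15,0,8,0],[0.15,0,12,0],[0.15,0,16,0],[0.15,0,19,0],[0.15,0,21,0],[0.15,0,21,0],[0.15,-0.7,21,0],[0.15,-1.4,21,0],[0.15,-2,21,0],[0.15,-2.5,21,0],[0.15,-3,21,0],[0.15,-3.5,21,0]]'; python3 st.py
```

```text
t: 2.85
eef_pos: [0.6229, 0.0872, 0.0232]
tool_rot: [0.002, 0.161, 0.987, 0.002]
contact_force: [2.3, 6.8, 5.3]
gripper_width: 0.001
grasp_force: 3.2
t 2.85 jig mm [ -0.2 139.5  23.2] F jig [-0.   7.1  5.3] ty deg 71.48 tz [ 0.004  0.003 -1.   ] w 0.001454986892485444
```

```bash
python3 -m jog '[[0,-0.4,0,0],[0,-0.8,0,0],[0,-1.2,0,0],[0,-1.6,0,0],[0,-2,0,0],[0,-2.3,0,0],[0,-2.6,0,0],[0,-2.8,0,0],[0,-2.9,0,0],[0,-2.9,0,0]]'; python3 st.py
```

```text
t: 3.68
eef_pos: [0.614, 0.0602, 0.0232]
tool_rot: [0.002, 0.161, 0.987, 0.002]
contact_force: [2.1, 4.7, 4.5]
gripper_width: -0.003
grasp_force: 2.7
t 3.68 jig mm [ -0.  111.1  23.2] F jig [0.5 5.1 4.5] ty deg 71.51 tz [ 0.005  0.003 -1.   ] w -0.002707565636646243
```

```bash
python3 -m jog '[[0,-0.15,0,0],[0,-0.3,0,0],[0,-0.45,0,0],[0,-0.45,0,0]]'; python3 st.py
```

```text
t: 4.02
eef_pos: [0.6131, 0.0577, 0.0232]
tool_rot: [0.002, 0.16, 0.987, 0.003]
contact_force: [3.3, 8.7, 5.0]
gripper_width: -0.001
grasp_force: 4.5
t 4.02 jig mm [-1.000e-01  1.084e+02  2.320e+01] F jig [0.3 9.3 5. ] ty deg 71.58 tz [ 0.006  0.005 -1.   ] w -0.000564292322120166
```

```bash
python3 -m jog '[[0,-0.2,0,0],[0,-0.4,0,0],[0,-0.6,0,0],[0,-0.6,0,0]]'; python3 st.py; python3 - <<'E'
from h import *
t=bot.read_camera("top"); C=cloud(t)
o,x,y,P=frame(C); J=jig(P,np.array([.57865,-.04513]),x,y); z=J[:,2]
print(o)
m=(abs(z-42)<2.5)&(J[:,1]>25)&(J[:,1]<160)&(abs(J[:,0])<20); print(np.percentile(J[m],[1,99],axis=0))
m=(abs(z-42)<2.5)&(J[:,1]<-22)&(abs(J[:,0])<12);print(m.sum(),np.percentile(J[m],[1,99],axis=0))
cv2.imwrite("pics/t1.png",cv2.resize(t["pixels"][150:250,250:390],(800,571),interpolation=cv2.INTER_CUBIC)[:,:,::-1])
E
```

```text
t: 4.35
eef_pos: [0.6126, 0.0576, 0.0234]
tool_rot: [0.003, 0.158, 0.987, 0.006]
contact_force: [6.8, 19.7, 0.6]
gripper_width: -0.0
grasp_force: 10.1
t 4.35 jig mm [ -0.5 108.2  23.4] F jig [ 0.2 20.8  0.6] ty deg 71.8 tz [ 0.009  0.01  -1.   ] w -0.0002963952728589014
[ 0.57350398 -0.04495893]
[[ 0.9509509  25.25013525 39.50157481]
 [19.7855439  62.68482348 44.36941222]]
47 [[-11.37666929 -63.20938986  39.64352356]
 [  5.64797577 -22.20152539  44.35259194]]
```

View pics/t1.png

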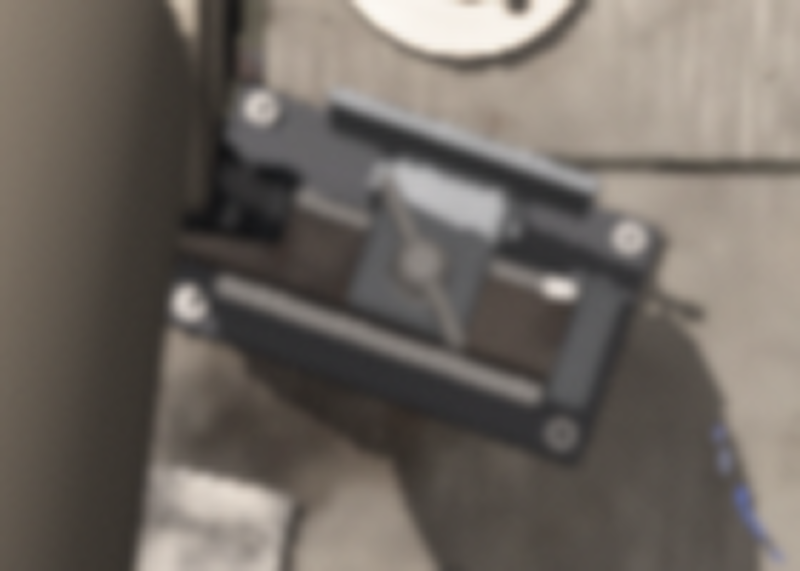

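The tube is against the stop: its end meets the stop at crop (555,320) and 20 N no longer moves it. I'll back off, lift and go over to the stroke start.

```bash
python3 -m jog '[[0,1,0,0],[0,2,0,0],[0,3.5,0,0],[0,3.5,-4,0],[0,3.5,-8,0],[0,3.5,-12,0],[0,2,-13,0],[0,-2,-13,0],[0,-6,-13,0],[0,-9.5,-13,0],[0,-12.5,-13,0],[0,-13.2,-13,0],[0,-13.2,-13,0],[0,-13.2,-13,0]]'; python3 st.py; python3 - <<'E'
from h import *
t=bot.read_camera("top"); C=cloud(t)
y=np.array([np.cos(np.radians(71.44)),np.sin(np.radians(71.44))]);x=np.array([y[1],-y[0]])
J=jig(C[130:250,230:390].reshape(-1,3),np.array([.57865,-.04513]),x,y); z=J[:,2]
m=(abs(z-42)<2.5)&(J[:,1]>25)&(J[:,1]<160)&(abs(J[:,0])<14); print(m.sum(),np.percentile(J[m],[1,99],axis=0))
E
```

```text
t: 5.57
eef_pos: [0.5667, -0.0765, 0.1512]
tool_rot: [-0.0, 0.162, 0.987, 0.0]
contact_force: [0.3, 0.4, 0.4]
gripper_width: 0.003
grasp_force: 0.0
t 5.57 jig mm [ -1.4 -33.5 151.2] F jig [0.2 0.5 0.4] ty deg 71.41 tz [-0.  0. -1.] w 0.002989156700955727
378 [[-13.62214156  28.19980803  39.62887251]
 [ 13.48583797  93.4754585   44.21126868]]
```

```bash
python3 -m jog '[[-0.6,0.2,2,0],[-0.6,0.2,5,0],[-0.6,0.2,6.6,0],[-0.6,0.2,6.6,0],[0.2,0.2,6.6,0],[0.8,0.3,6.6,0],[1.4,0.55,6.6,0],[1.9,0.9,6.6,0],[2.35,1.35,6.6,0],[2.7,1.9,6.6,0],[2.95,2.5,6.6,0],[3.05,3.1,6.6,0]]'; python3 st.py; python3 - <<'E'
from h import *
t=bot.read_camera("scene")
cv2.imwrite("pics/s1.png",cv2.resize(t["pixels"][190:310,310:430],(600,600),interpolation=cv2.INTER_CUBIC)[:,:,::-1])
E
```

```text
t: 6.62
eef_pos: [0.5469, -0.0372, 0.0854]
tool_rot: [-0.0, 0.161, 0.987, -0.0]
contact_force: [-0.6, -2.1, 0.1]
gripper_width: -0.0
grasp_force: 1.0
t 6.62 jig mm [-32.7  -2.6  85.4] F jig [ 0.1 -2.2  0.1] ty deg 71.45 tz [-0.001 -0.    -1.   ] w -0.00017020395127311284
```

View pics/s1.png

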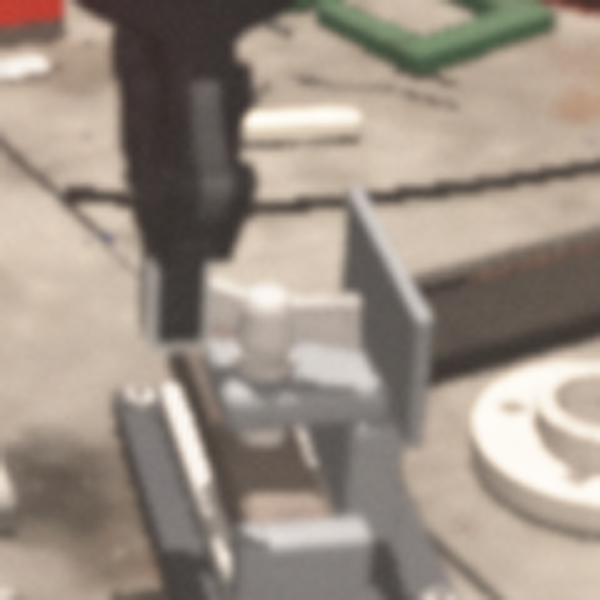

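The near wing (225,310) leads the finger and turns at about 2 N. I'll finish the stroke, lift over and return above the start.

```bash
python3 -m jog '[[0,0.65,0,0],[-0.15,1.3,0,0],[-0.4,1.85,0,0],[-0.8,2.4,0,0],[-1.25,2.8,0,0],[-1.8,3.15,0,0],[-2.4,3.35,0,0],[-2.9,3.45,0,0],[-3.2,3.45,0,0],[-3.2,3.45,0,0],[-2.8,3.45,0,0],[-2.8,3.45,-3,0],[-2.8,3.45,-6,0],[-3.2,1,-6,0],[-3.6,-2.5,-6,0],[-3.6,-2.9,-6,0],[-3.6,-2.9,-6,0]]'; python3 st.py; cat > wing.py <<'E'
from h import *
t=bot.read_camera("top"); C=cloud(t)
y=np.array([np.cos(np.radians(71.44)),np.sin(np.radians(71.44))]);x=np.array([y[1],-y[0]])
J=jig(C[130:250,230:390].reshape(-1,3),np.array([.57865,-.04513]),x,y); z=J[:,2]
r=np.hypot(J[:,0],J[:,1]); q=J[(z>88)&(z<107)&(r<34)&(r>14)]
a=np.arctan2(-q[:,0],-q[:,1]); print(len(q),"v mod pi",np.round(np.angle(np.exp(2j*a).mean())/2%np.pi,3),np.histogram(a,8,(-np.pi,np.pi))[0],"top z",np.median(q[:,2]))
E
python3 wing.py
```

```text
t: 8.08
eef_pos: [0.5718, -0.0802, 0.146]
tool_rot: [0.001, 0.164, 0.986, -0.001]
contact_force: [-0.1, 0.7, -0.0]
gripper_width: 0.003
grasp_force: 0.0
t 8.08 jig mm [  4.6 -35.4 146. ] F jig [-0.3  0.7 -0. ] ty deg 71.13 tz [ 0.001 -0.001 -1.   ] w 0.0033925622413722312
3 v mod pi 0.474 [3 0 0 0 0 0 0 0] top z 98.63214225882722
```

```bash
sed -i 's/read_camera("top")/read_camera("scene")/; s/C\[130:250,230:390\]/C[200:340,310:440]/' wing.py; python3 wing.py; python3 st.py
```

```text
83 v mod pi 0.507 [30  1  0  0 52  0  0  0] top z 96.93400054342067
t 8.18 jig mm [  4.1 -31.5 145.5] F jig [ 0.1 -0.2 -0.2] ty deg 71.43 tz [ 0.001  0.001 -1.   ] w 0.0027435526834821227
```

```bash
python3 -m jog '[[-0.3,0,3,0],[-0.3,0,6.2,0],[-0.3,0,6.2,0],[0.7,0,6.2,0],[1.35,0.1,6.2,0],[1.95,0.35,6.2,0],[2.5,0.7,6.2,0],[2.9,1.15,6.2,0],[3.25,1.7,6.2,0],[3.5,2.3,6.2,0],[3.6,2.9,6.2,0],[3.6,3.55,6.2,0],[3.45,4.2,6.2,0],[3.2,4.75,6.2,0],[2.8,5.3,6.2,0],[2.35,5.7,6.2,0],[1.8,6.05,6.2,0],[1.2,6.25,6.2,0],[0.4,6.35,6.2,0],[0.4,6.35,6.2,0]]'; python3 st.py; python3 -m jog '[[0.4,0,0,0],[0.4,0,-3,0],[0.4,0,-6.2,0],[0.2,-2.5,-6.2,0],[0,-6,-6.2,0],[-0.3,-6.35,-6.2,0],[-0.3,-6.35,-6.2,0],[-0.3,-6.35,-6.2,0]]'; python3 wing.py; python3 st.py
```

```text
t: 9.85
eef_pos: [0.5906, -0.0154, 0.0833]
tool_rot: [0.001, 0.161, 0.987, 0.0]
contact_force: [-1.3, 0.3, -0.8]
gripper_width: 0.002
grasp_force: 0.5
t 9.85 jig mm [ 1.8 32.  83.3] F jig [-1.3 -0.1 -0.8] ty deg 71.43 tz [ 0.001  0.    -1.   ] w 0.0019261124735170281
t: 10.52
eef_pos: [0.5717, -0.0764, 0.1456]
tool_rot: [0.001, 0.162, 0.987, 0.0]
contact_force: [1.2, 0.4, -0.5]
gripper_width: -0.001
grasp_force: 0.0
82 v mod pi 0.534 [31  1  0  0 50  0  0  0] top z 96.22026388065011
t 10.57 jig mm [  3.1 -30.9 145.3] F jig [0.6 0.3 0.5] ty deg 71.48 tz [ 0.001  0.001 -1.   ] w 0.0018549047823562936
```

```bash
python3 -m jog '[[-0.4,0,3,0],[-0.4,0,6.3,0],[-0.4,0,6.3,0],[0.6,0,6.3,0],[1.25,0.1,6.3,0],[1.85,0.35,6.3,0],[2.4,0.7,6.3,0],[2.8,1.1,6.3,0],[3.15,1.65,6.3,0],[3.4,2.25,6.3,0],[3.5,2.85,6.3,0],[3.5,3.5,6.3,0],[3.35,4.15,6.3,0],[3.1,4.7,6.3,0],[2.7,5.25,6.3,0],[2.25,5.65,6.3,0],[1.7,6,6.3,0],[1.1,6.2,6.3,0],[0.3,6.3,6.3,0],[0.3,6.3,6.3,0]]'; python3 st.py; python3 -m jog '[[0.4,0,0,0],[0.4,0,-3,0],[0.4,0,-6.3,0],[0.2,-2.5,-6.3,0],[0,-6,-6.3,0],[-0.3,-6.3,-6.3,0],[-0.3,-6.3,-6.3,0],[-0.3,-6.3,-6.3,0]]'; python3 wing.py; python3 st.py
```

```text
t: 12.23
eef_pos: [0.5903, -0.0158, 0.0823]
tool_rot: [0.001, 0.161, 0.987, 0.0]
contact_force: [-1.6, 0.5, 0.5]
gripper_width: -0.001
grasp_force: 0.7
t 12.23 jig mm [ 1.7 31.6 82.3] F jig [-1.7 -0.1  0.5] ty deg 71.44 tz [ 0.001  0.    -1.   ] w -0.001230948836144748
t: 12.9
eef_pos: [0.5717, -0.0764, 0.1456]
tool_rot: [0.001, 0.162, 0.987, 0.0]
contact_force: [0.2, 1.2, -0.3]
gripper_width: -0.004
grasp_force: 0.0
80 v mod pi 0.553 [35  2  0  0 43  0  0  0] top z 96.18923129930499
t 12.95 jig mm [  3.1 -30.9 145.3] F jig [0.3 1.1 0.4] ty deg 71.48 tz [ 0.001  0.001 -1.   ] w -0.002378554128988889
```

```bash
python3 -m jog '[[-0.4,0,3,0],[-0.4,0,6.3,0],[-0.4,0,6.3,0],[0.6,0,6.3,0],[1.25,0.1,6.3,0],[1.85,0.35,6.3,0],[2.4,0.7,6.3,0],[2.8,1.1,6.3,0],[3.15,1.65,6.3,0],[3.3,1.95,6.3,0]]'; python3 st.py; python3 wing.py; python3 -m jog '[[0,0.15,0,0],[0,0.15,0,0]]'; python3 st.py;python3 wing.py
```

```text
t: 13.78
eef_pos: [0.546, -0.0465, 0.0828]
tool_rot: [0.0, 0.161, 0.987, 0.0]
contact_force: [0.6, -4.1, 1.3]
gripper_width: 0.001
grasp_force: 1.3
t 13.78 jig mm [-30.5 -11.7  82.8] F jig [ 1.9 -3.7  1.3] ty deg 71.48 tz [ 0.  0. -1.] w 0.0009785541220183984
92 v mod pi 1.77 [ 0  0 75  0  6 11  0  0] top z 94.36299210375793
t: 14.0
eef_pos: [0.5464, -0.0456, 0.0822]
tool_rot: [-0.001, 0.161, 0.987, 0.0]
contact_force: [-1.8, -1.8, 1.1]
gripper_width: 0.002
grasp_force: 0.9
t 14.0 jig mm [-30.4 -10.7  82.2] F jig [-1.2 -2.3  1.1] ty deg 71.47 tz [-0.001  0.    -1.   ] w 0.0017624780424267063
93 v mod pi 1.796 [ 0  0 73  0  3 14  3  0] top z 94.43399046429263
```

```bash
python3 -m jog '[[0.2,-0.6,0,0],[0.5,-1,0,0],[0.5,-1,-4,0],[0.5,-1,-8,0],[0.5,-1,-12,0],[0.5,-4,-15,0],[0.5,-8,-15,0],[0.5,-12,-15,0],[0.5,-16,-15,0],[0.5,-20,-15,0],[0.5,-20,-15,0],[0.5,-20,-15,0],[0.5,-20,-15,0]]'; python3 st.py; python3 wing.py; sed 's/"scene"/"top"/;s/C\[200:340,310:440\]/C[130:250,230:390]/' wing.py > wt.py; python3 wt.py; python3 - <<'E'
from h import *
import pickle
t=bot.read_camera("top"); C=cloud(t)
o,x,y,P=frame(C); print(o); J=jig(P,np.array([.57865,-.04513]),x,y); z=J[:,2]
m=(abs(z-42)<2.5)&(J[:,1]>25)&(J[:,1]<160)&(abs(J[:,0])<20); print(np.percentile(J[m],[1,99],axis=0))
d=cv2.absdiff(t["pixels"],pickle.load(open("top0.pkl","rb"))["pixels"]).max(2)
print("diff coupon/bolt",np.percentile(d[232:260,268:302],98),np.percentile(d[248:272,322:360],98))
a=cv2.resize(t["pixels"][150:280,250:390],(560,520),interpolation=cv2.INTER_CUBIC)
cv2.imwrite("pics/t2.png",a[:,:,::-1])
E
```

```text
t: 15.13
eef_pos: [0.4782, -0.2336, 0.232]
tool_rot: [-0.0, 0.161, 0.987, 0.0]
contact_force: [0.0, 0.5, -0.5]
gripper_width: -0.003
grasp_force: 0.0
t 15.13 jig mm [ -35.2 -210.7  232. ] F jig [-0.1  0.4 -0.5] ty deg 71.41 tz [-0.     0.001 -1.   ] w -0.0033649220829080305
143 v mod pi 1.791 [ 0  0 75  0  0  8 60  0] top z 94.33110320024463
53 v mod pi 1.81 [ 0  0 28  0  0  0 25  0] top z 98.8111186377092
[ 0.57902113 -0.04485708]
[[-15.07170581  25.77753957  39.59405505]
 [ 13.56050409  93.87787311  44.16417061]]
diff coupon/bolt 7.0 7.0
```

View pics/t2.png

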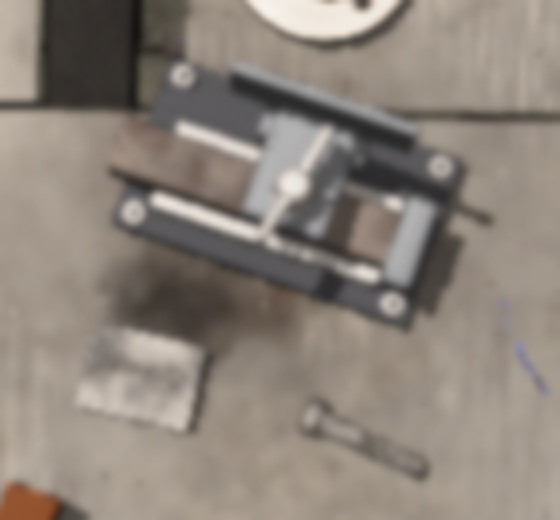

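The tube is home against the stop (crop (395,225)), the wing sits at 1.80 rad mod π, which makes the screw's turn about 11.2, and the coupon (145,380) and bolt (365,440) haven't moved. I'm handing in.

```bash
python3 -c "
from station import bot
print(bot.hand_in())"
```

```text
the job is handed in; nothing more can be done
None
```

The job is handed in at about 15 s: the tube is home against the end stop and clamped, the screw at about 11.2 rad (2.8 past pad contact, inferred from wing angle and stroke count), with the arm clear and the coupon and bolt unmoved.

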